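Make up two practical-class kits in a chemistry lab

TASK

Make up the two kits for the next class from the stock in the middle of the bench: in the square tray, the tallest amber bottle and the porcelain crucible, wearing its lid, properly seated; in the long tray, the shortest amber bottle and the black rubber stopper. Everything stands upright on its tray's floor (the stopper on its narrow end, as it stands now), set down gently and not dropped; leave the middle-sized amber bottle and the glass beaker where they are.

Things in the scene. Friction and masses are not known exactly. Their poses are not given: they have to be found in the camera images.
- square_tray: Grey plastic tray, square, 180 x 180 mm outside, 20 mm high, walls and floor 4 mm thick. Fixed to the bench. Origin at the centre of its underside (the inner floor is 4 mm higher); x and y run along its sides.
- long_tray: Grey plastic tray, oblong, 250 mm (its x) by 130 mm (its y) outside, 20 mm high, walls and floor 4 mm thick. Fixed to the bench. Origin at the centre of its underside (the inner floor is 4 mm higher).
- tall_bottle: Round amber glass bottle with a paper label and a black screw cap, the tallest of three: 120 mm high in all, body 42 mm in diameter up to 86 mm, shoulder above, cap 29 mm in diameter and 18 mm high at the top. About 0.22 kg. Loose. Origin at the centre of its underside, z up along its axis.
- middle_bottle: Round amber glass bottle with a paper label and a black screw cap, the middle-sized of three, not wanted in any kit: 92 mm high in all, body 42 mm in diameter up to 58 mm, shoulder above, cap 29 mm in diameter and 18 mm high at the top. About 0.17 kg. Loose. Origin at the centre of its underside, z up along its axis.
- short_bottle: Round amber glass bottle with a paper label and a black screw cap, the shortest of three: 64 mm high in all, body 42 mm in diameter up to 30 mm, shoulder above, cap 29 mm in diameter and 18 mm high at the top. About 0.12 kg. Loose. Origin at the centre of its underside, z up along its axis.
- crucible: White porcelain crucible, an open round cup 55 mm high, 54 mm in outer diameter from 20 mm up to the rim (46 mm at the foot), wall 4 mm, mouth 46 mm in inner diameter. Loose, about 0.1 kg. Origin at the centre of its underside, z up.
- crucible_lid: White porcelain lid: disc 60 mm across, 5 mm thick; upright middle knob 16 mm across, 24 mm high; below, a round boss 36 mm across, 4 mm high, that drops into the crucible's mouth. Loose, 0.06 kg; starts on the bench on its boss. Origin at the centre of the boss's underside, z up: disc from 4 to 9 mm, knob from 9 to 33 mm. Seated, its origin is 51 mm above the crucible's.
- stopper: Black rubber stopper, 40 mm high, tapered from 38 mm in diameter at the top to 32 mm at the foot, standing on the narrow end. Loose, about 0.05 kg. Origin at the centre of its underside, z up.
- beaker: Clear glass beaker, 48 mm in diameter, 60 mm high, standing among the stock but not wanted in any kit. Loose. Origin at the centre of its underside, z up.
Things that resemble listed ones, but are neither listed nor needed, are in the scene too. Leave any green or yellow look-alike of the tall_bottle alone.

How it is judged (in metres and radians):
At the end, for the whole second after the job is handed in: Tallest bottle and crucible stand on the square tray's floor, shortest bottle and stopper on the long tray's, anywhere within the walls, upright within 7 degrees; the lid sits level on the crucible, boss in the mouth, within 8 mm of centre. All released and at rest (x of tall_bottle in the frame of square_tray between -0.09 and 0.09 m and y of tall_bottle in the frame of square_tray between -0.09 and 0.09 m and z of tall_bottle in the frame of square_tray between 0.001 and 0.008 m and angle between each of tall_bottle, crucible, short_bottle, stopper, crucible_lid's own z axis and vertical below 0.12 rad and x of crucible in the frame of square_tray between -0.09 and 0.09 m and y of crucible in the frame of square_tray between -0.09 and 0.09 m and z of crucible in the frame of square_tray between 0.001 and 0.008 m and x of short_bottle in the frame of long_tray between -0.125 and 0.125 m and y of short_bottle in the frame of long_tray between -0.065 and 0.065 m and z of short_bottle in the frame of long_tray between 0.001 and 0.008 m and x of stopper in the frame of long_tray between -0.125 and 0.125 m and y of stopper in the frame of long_tray between -0.065 and 0.065 m and z of stopper in the frame of long_tray between 0.001 and 0.008 m and horizontal distance between crucible_lid and crucible below 0.008 m and z of crucible_lid in the frame of crucible between 0.047 and 0.0535 m and linear speed of each of tall_bottle, crucible, short_bottle, stopper, crucible_lid below 0.02 m/s and contact force between each of tall_bottle, crucible, short_bottle, stopper, crucible_lid and the fingers below 0.05 N); the robot touches nothing.
It fails at once if the middle-sized amber bottle is moved more than 20 mm or knocked over (distance of middle_bottle from where it was at the start of the episode above 0.02 m or angle between middle_bottle's own z axis and vertical above 0.5 rad).
It fails at once if the glass beaker is moved more than 20 mm or knocked over (distance of beaker from where it was at the start of the episode above 0.02 m or angle between beaker's own z axis and vertical above 0.5 rad).
It fails at once if a thing of the kits is dropped or thrown (out of the fingers, faster than 0.7 m/s: a drop of about 25 mm) ((linear speed of tall_bottle above 0.7 m/s and contact force between tall_bottle and the fingers below 0.01 N) or (linear speed of crucible above 0.7 m/s and contact force between crucible and the fingers below 0.01 N) or (linear speed of short_bottle above 0.7 m/s and contact force between short_bottle and the fingers below 0.01 N) or (linear speed of stopper above 0.7 m/s and contact force between stopper and the fingers below 0.01 N) or (linear speed of crucible_lid above 0.7 m/s and contact force between crucible_lid and the fingers below 0.01 N)).
It also fails if it takes over 136 s, if anything falls off the work surface, if the arm or the gripper's body presses on something with over 40 N, if the wrist force passes 120 N, or if a joint passes its speed limit or range.

ROBOT

A 7-joint arm with a two-finger parallel gripper is mounted at the origin on the work surface. World frame = base frame: x ahead of the robot, y to its left, z up, the work surface at z = 0. Lengths are in mm, angles in degrees, forces in N, time in s.
With the tool pointing down it reaches from about 400 to 875 mm from the base axis. Payload 6.5 kg.
Tool frame: the origin (TCP) lies between the finger pads; the fingertips stand ctrl.tip_reach ahead of it and the grasp point (between the pads) lies 2 mm behind it (ctrl.tip_reach is the distance from the TCP to the fingertips, in mm); x points along the fingers, z is the direction in which the jaws open and shut, and the axes are right-handed (so a half turn about x gives the same grasp; the last joint's range is limited). The gripper opens to 85 mm and grips with 20 to 120 N. Pads are 22 mm wide; open, the fingers measure 114 mm over their backs; the gripper's body (76 mm by 85 mm) begins 54 mm behind the grasp point. The pads swing forward as they close: fully open they stand 13 mm farther back than shut.
Start: joints at [61.639, 30.733, -0.252, 88.115, 0.149, 61.152, -4.079], TCP at [270.252, -591.146, 248.29] pointing down, gripper open.
Joint ranges: [-154.64, 154.64], [-21.42, 123.67], [-72.66, 72.17], [13.99, 137.28], [-74.86, 254.86], [10.95, 109.41], [-158.01, 158.01]. Speed limits (degrees/s): [136.94, 136.94, 180, 180, 180, 180, 180].

INTERFACE

Orientations are given as [roll, pitch, yaw] about the fixed x, y, z axes, in that order (R = Rz(yaw) Ry(pitch) Rx(roll)).
In Python, from station import ctrl gives the robot as it stands. The module is installed in compiled form; this text tells all that it offers.
- The arm moves only by the tool arm_command, never from a script. Its argument "commands" is a list of rows, each a list of 3 entries, a list of its own where there are three numbers: the shift along the tool's x, y, z in cm, then the turn, a rotation vector about the tool's x, y, z in degrees, then the closure, from -1 (fully open) to 1 (shut). In form: [[[x, y, z], [ax, ay, az], claw], ...]. A call has 1 to 8 rows; each row shifts and turns the pose as measured when the row begins, along the tool's axes as they then stand; what a row does not reach is not made up. A row lasts 1/12 s, in which the tool goes at most 41.7 mm and 7.16 degrees, less where a joint would pass 70% of its speed; a pose out of reach is approached as far as the arm can. A call is refused whole if a number of a shift passes 4.17 or a number of a turn 7.16, either way. A call with a gripper value outside its range is refused whole. The fingers move at their own pace and stop on an object; "grip_force" is the grip in N (left out, the last holds). Time passes only in rows, so rows that do not move let the fingers close. It gives the time, the measured TCP pose, the force and the opening at its end, in the units of the state.
- ctrl.get_state(): the state, without advancing time (a new reading comes with each control period).
- ctrl.get_image(name): name is "scene" or "top" or "wrist"; returns a dict with "img" (384x512x3 uint8, red, green, blue), "range_z" (384x512 float32, mm along the optical axis (not along the pixel's ray), 0 where there is no reading), "intrinsics" (3x3 intrinsics, pixels), "T" (4x4, takes a point from camera to world coordinates). Camera axes: x right, y down, z forward; pixel columns grow to the right and rows downward; lengths in mm; the calibration is good to about 2 mm. A picture is of the moment at which its call begins.
- ctrl.close_job(): hands the job in, once; it reports no verdict.
The state is a dict: "clock": time; "qpos": joint angles; "dq": joint speeds; "effort": joint torques, N m; "ee_pos": TCP position; "eef_rot": TCP orientation; "wrist_force": force on the tool from outside, world axes, zero at the start; "ft_torque": the same for the moment, N m; "finger_gap": opening from 0.0 (shut) to 1.0 (fully open).
Only numpy, scipy, OpenCV 4.12 (cv2) and the standard library are available. Lean on these libraries where they do the work, as an engineer would, in place of code of your own. Each camera call takes 0.05 s, during which the arm holds its last target. There are 200 camera calls.

## Working session

There is one attempt and no reset: what is moved stays moved. The work goes in short steps, Python scripts to look and compute and a tool call to move; the robot and the scene stay as the last step left them, time stands still between calls to the robot, and variables do not carry over. Pictures are saved under pics/ and viewed, about 12 in all and at most 16, crops included, and the job is handed in when it is done.

Besides the shell and the picture viewer there is one more tool, called after ">>>" in YAML: its name, and indented under it one key for each argument. arm_command: Moves the arm, as the interface text tells. Its arguments: {"type":"object","properties":{"commands":{"type":"array","items":{"type":"array"}},"grip_force":{"type":"number"}},"required":["commands"]}

```bash
mkdir -p pics; cat > h.py <<'E'
import numpy as np, cv2
from station import ctrl
def shot(n,f=None):
    d=ctrl.get_image(n)
    if f: cv2.imwrite('pics/'+f,d['img'][:,:,::-1])
    return d
def world(d):
    z=d['range_z'];K=d['intrinsics'];v,u=np.mgrid[:z.shape[0],:z.shape[1]]
    p=np.stack([(u-K[0,2])/K[0,0]*z,(v-K[1,2])/K[1,1]*z,z,np.ones_like(z)],-1)
    return (p@d['T'].T)[...,:3]
E
python3 - <<'E'
from h import *
for n in ('top','scene'):
    d=shot(n,n+'1.png'); np.savez(n+'1.npz',**d); print(n,d['T'].round(2).tolist(),d['intrinsics'].tolist())
a=[cv2.imread('pics/%s1.png'%n) for n in('top','scene')]
print(ctrl.get_state(), ctrl.tip_reach)
E
```

```text
top [[-0.02, -0.99, 0.11, 489.54], [-1.0, 0.02, -0.0, -5.79], [0.0, -0.11, -0.99, 900.93], [0.0, 0.0, 0.0, 1.0]] [[388.4250435531666, 0.0, 253.26687769642407], [0.0, 388.4250435531666, 185.829618500298], [0.0, 0.0, 1.0]]
scene [[-0.07, 0.78, -0.62, 1192.01], [1.0, 0.06, -0.04, 43.58], [0.01, -0.62, -0.78, 840.14], [0.0, 0.0, 0.0, 1.0]] [[494.62779906042545, 0.0, 257.48310835807996], [0.0, 494.62779906042545, 195.66862154869116], [0.0, 0.0, 1.0]]
{'clock': 0.1, 'qpos': array([61.63711247, 30.77299262, -0.25290657, 88.16470306,  0.1503304 ,
       61.15181506, -4.07985097]), 'dq': array([ 0.06747484, -0.12191455, -0.01746425, -0.18799845, -0.03327305,
        0.04129405, -0.07837679]), 'effort': array([ 4.88630423e-03, -5.84559739e+01,  1.05268914e+00, -2.59775913e+01,
        1.26076554e-02,  4.60003866e-03,  1.04717932e-05]), 'ee_pos': array([ 270.01818607, -590.67068961,  247.50504123]), 'eef_rot': array([-174.52940473,   89.91078911,  120.04366611]), 'wrist_force': array([-0.65350751, -0.64148615,  0.85488582]), 'ft_torque': array([0.00592016, 0.01675698, 0.01794004]), 'finger_gap': 0.999917008234856} 17.0
```

View pics/top1.png

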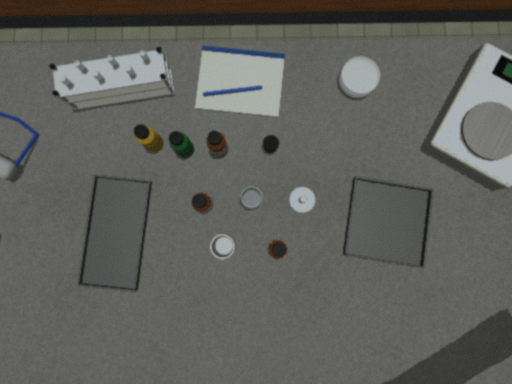

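View pics/scene1.png

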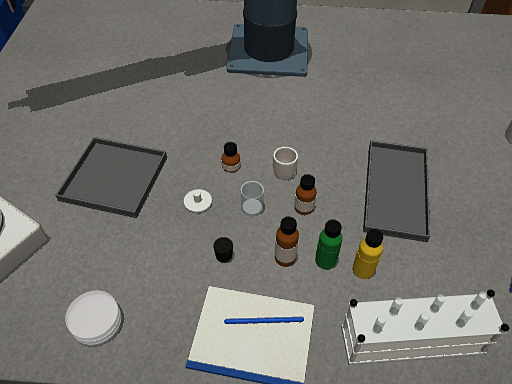

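The top view (right = −y, up = +x) shows three amber bottles: (216,143), (201,203) and (277,249). Next to the first are the green look-alike at (181,144) and the yellow one at (148,138). The stopper is at (271,144), beaker at (251,198), lid at (302,200) and crucible at (223,246). The square tray is on the right and the long tray on the left. The heights still need measuring, and I'll confirm them in a crop.

```bash
python3 - <<'E'
from h import *
S={'tall':((216,137),(287,226)),'mid':((201,202),(307,183)),'short':((277,248),(231,149)),'stop':((271,144),(223,243)),'lid':((302,199),(198,196)),'cruc':((223,246),(285,157)),'beaker':((251,198),(252,192)),'green':((178,138),(332,228)),'yellow':((142,131),(374,237))}
d={n:dict(np.load(n+'1.npz')) for n in('top','scene')}
W={n:world(d[n]) for n in d}
for k,s in S.items():
  P0=None
  for n,(u,v) in zip(('top','scene'),s):
    w=W[n]; p=w[v-22:v+23,u-18:u+19].reshape(-1,3); r=d[n]['range_z'][v-22:v+23,u-18:u+19].ravel()
    p=p[(r>0)&(p[:,2]>8 if k=='lid' else p[:,2]>5)]
    c0=w[v,u]; p=p[np.hypot(*(p-c0)[:,:2].T)<45]
    zt=np.percentile(p[:,2],97); t=p[p[:,2]>zt-6]
    print(k,n,'seed',c0.round(0),'ztop',zt.round(1),'n',len(t),'mean',t[:,:2].mean(0).round(1),'mid',((t[:,:2].max(0)+t[:,:2].min(0))/2).round(1),'ext',np.ptp(t[:,:2],axis=0).round(1))
K=d['top']['intrinsics'];
# trays: rim points z 14..26
for nm,(a,b,c,e) in {'sq':(335,170,440,275),'long':(72,168,160,298)}.items():
  w=W['top'][b:e,a:c].reshape(-1,3); m=(w[:,2]>14)&(w[:,2]<26); q=w[m][:,:2].astype(np.float32)
  print(nm,m.sum(),cv2.minAreaRect(q), 'floor', np.median(w[:,2][(w[:,2]<13)]))
im=np.hstack([cv2.resize(d['top']['img'][115:275,130:330],(500,400)),cv2.resize(d['scene']['img'][140:280,180:400],(300,400))])
a=cv2.resize(d['scene']['img'][130:290,175:400],None,fx=3.5,fy=3.5,interpolation=3)
cv2.imwrite('pics/crop1.png',a[:,:,::-1])
E
```

```text
tall top seed [680.  67. 119.] ztop 122.2 n 152 mean [680.2  70.4] mid [680.7  69.9] ext [28.1 26.8]
tall scene seed [687.  68. 122.] ztop 123.5 n 177 mean [679.4  70.4] mid [678.5  70.8] ext [29.1 27.1]
mid top seed [548. 101.  93.] ztop 94.4 n 147 mean [552.5 106. ] mid [551.7 106.4] ext [27.  27.5]
mid scene seed [561. 105.  95.] ztop 95.3 n 136 mean [551.1 106. ] mid [550.3 106.2] ext [30.1 25.9]
short top seed [450. -57.  64.] ztop 66.6 n 142 mean [447.1 -60.4] mid [446.7 -60.1] ext [27.5 27.5]
short scene seed [454. -57.  66.] ztop 67.6 n 108 mean [445.7 -60.1] mid [444.5 -60.2] ext [29.5 26.8]
stop top seed [681. -50.  41.] ztop 43.3 n 206 mean [685.  -49.7] mid [684.2 -50. ] ext [35.4 36.3]
stop scene seed [679. -50.  41.] ztop 44.2 n 262 mean [683.6 -49.6] mid [682.7 -49.5] ext [36.8 35.3]
lid top seed [ 556. -117.   34.] ztop 34.4 n 40 mean [ 557.5 -119.5] mid [ 558.2 -119.7] ext [13.6 13.9]
lid scene seed [ 561. -116.   31.] ztop 34.5 n 49 mean [ 556.2 -119.8] mid [ 555.4 -119.9] ext [16.2 15.4]
cruc top seed [454.  62.   6.] ztop 57.1 n 141 mean [455.7  61.2] mid [455.6  
[... 308 characters left out ...]
4.4] ext [47.1 47.4]
green top seed [678. 144. 121.] ztop 121.8 n 152 mean [680.6 149.9] mid [680.3 149.6] ext [27.6 27.2]
green scene seed [684. 148. 121.] ztop 123.2 n 185 mean [679.9 149.8] mid [678.3 149.9] ext [29.9 28.2]
yellow top seed [694. 218. 121.] ztop 121.7 n 154 mean [695.6 221.8] mid [695.8 222. ] ext [27.4 27.2]
yellow scene seed [699. 220. 123.] ztop 123.4 n 188 mean [694.9 221.6] mid [693.6 222.1] ext [28.4 27.2]
sq 694 ((504.040771484375, -314.91485595703125), (181.8668975830078, 179.98936462402344), 79.83541870117188) floor 3.012637402536029
long 785 ((489.829833984375, 306.69012451171875), (131.5249786376953, 250.1172332763672), 83.16792297363281) floor 2.589702435118511
```

View pics/crop1.png

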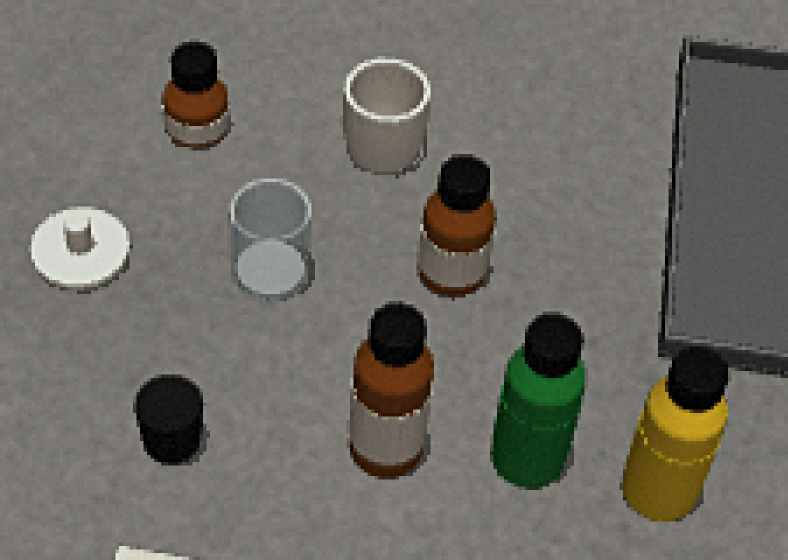

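The crop confirms it: tall is the amber bottle at lower centre (crop 395,390; measured height 122), middle is at (457,225), height 95, and short is at (197,95), height 67. Green and yellow are look-alikes. Measured sizes and heights match the list.

First I'll turn the gripper so the jaws open along world x. The tool axes then map as x = −Z, y = +Y, z = +X.

>>> arm_command:
  commands:
    - [[0,0,0],[-6.6,0,0],-1]
    - [[0,0,0],[-6.6,0,0],-1]
    - [[0,0,0],[-6.6,0,0],-1]
    - [[0,0,0],[-6.6,0,0],-1]
    - [[0,0,0],[-6.6,0,0],-1]
    - [[0,0,0],[-6.6,0,0],-1]
    - [[0,0,0],[-6.6,0,0],-1]
    - [[0,0,0],[-6.6,0,0],-1]
  grip_force: 40

```text
clock: 0.77
ee_pos: [268.9, -587.9, 243.1]
eef_rot: [132.3, 89.4, 122.0]
wrist_force: [-0.8, 0.0, 0.4]
finger_gap: 1.002
```

>>> arm_command:
  commands:
    - [[0,0,0],[-6.6,0,0],-1]
    - [[0,0,0],[-6.6,0,0],-1]
    - [[0,4,1],[0,0,0],-1]
    - [[0,4,1],[0,0,0],-1]
    - [[0,4,1],[0,0,0],-1]
    - [[0,4,1],[0,0,0],-1]
    - [[0,4,1],[0,0,0],-1]
    - [[0,0,0],[0,0,0],-1]

```text
clock: 1.43
ee_pos: [301.7, -378.7, 238.9]
eef_rot: [123.1, 89.0, 126.8]
wrist_force: [0.4, -0.4, 0.8]
finger_gap: 1.001
```

```bash
cat > g.py <<'E'
import sys
from h import *
from scipy.spatial.transform import Rotation as R
s=ctrl.get_state(); a=[float(v) for v in sys.argv[1:]]
r=R.from_euler('xyz',s['eef_rot'],degrees=True)
g=R.from_euler('z',a[3] if len(a)>3 else 0,degrees=True)*R.from_euler('y',90,degrees=True)
print('t',round(s['clock'],2),'pos',s['ee_pos'].round(1),'gap',round(s['finger_gap'],3),'F',s['wrist_force'].round(1))
print('shift cm',(r.inv().apply(np.array(a[:3])-s['ee_pos'])/10).round(2),'turn',(r.inv()*g).as_rotvec(degrees=True).round(2))
E
python3 g.py 455.5 61 150
```

```text
t 1.43 pos [ 301.7 -378.7  238.9] gap 1.001 F [ 0.4 -0.4  0.8]
shift cm [ 9.35 42.76 18.27] turn [ 3.69 -0.59 -0.84]
```

>>> arm_command:
  commands:
    - [[0,4,1.4],[1.2,0,0],-1]
    - [[0,4,1.4],[1.2,0,0],-1]
    - [[0,4,1.4],[1.2,0,0],-1]
    - [[0,4,1.4],[0,0,0],-1]
    - [[0,4,1.4],[0,0,0],-1]
    - [[0,4,1.4],[0,0,0],-1]
    - [[0,4,1.4],[0,0,0],-1]
    - [[0,4,1.4],[0,0,0],-1]

```text
clock: 2.1
ee_pos: [402.9, -71.1, 241.0]
eef_rot: [142.8, 89.1, 141.9]
wrist_force: [0.6, -0.5, -0.7]
finger_gap: 1.002
```

>>> arm_command:
  commands:
    - [[1,3,1.2],[0,0,0],-1]
    - [[1,3,1],[0,0,0],-1]
    - [[1,2,0.5],[0,0,0],-1]
    - [[0,0,0],[0,0,0],-1]
    - [[0,0,0],[0,0,0],-1]

```text
clock: 2.52
ee_pos: [434.3, 22.1, 211.5]
eef_rot: [119.6, 89.1, 119.6]
wrist_force: [-1.4, -0.4, 0.7]
finger_gap: 1.001
```

```bash
python3 g.py 455.5 61 150
```

```text
t 2.52 pos [434.3  22.1 211.5] gap 1.001 F [-1.4 -0.4  0.7]
shift cm [6.18 3.81 2.16] turn [-0.08 -0.43 -0.76]
```

>>> arm_command:
  commands:
    - [[2,1.9,1.1],[0,-0.4,-0.8],-1]
    - [[2,1.9,1.1],[0,0,0],-1]
    - [[2,0,0],[0,0,0],-1]
    - [[2,0,0],[0,0,0],-1]
    - [[2,0,0],[0,0,0],-1]
    - [[0,0,0],[0,0,0],-1]
    - [[0,0,0],[0,0,0],-1]

```text
clock: 3.1
ee_pos: [459.7, 52.0, 109.5]
eef_rot: [-69.0, 89.6, -69.8]
wrist_force: [0.2, 0.1, 1.1]
finger_gap: 0.998
```

```bash
python3 g.py 455.5 61 30; python3 - <<'E'
from h import *
d=shot('wrist','wrist1.png'); print(d['T'].round(3).tolist())
E
```

```text
t 3.1 pos [459.7  52.  109.5] gap 0.998 F [0.2 0.1 1.1]
shift cm [ 7.94  0.95 -0.45] turn [-0.75  0.14  0.37]
[[1.0, -0.012, -0.0, 459.873], [-0.012, -0.961, -0.275, 120.64], [0.003, 0.275, -0.961, 234.933], [0.0, 0.0, 0.0, 1.0]]
```

View pics/wrist1.png

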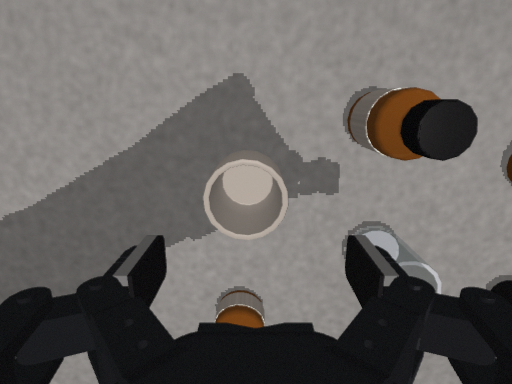

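The wrist view shows the crucible at (246,198), nearly midway between the open fingers. The middle bottle and beaker are clear of them on the right. I'll centre and go down.

>>> arm_command:
  commands:
    - [[0,0.8,-0.4],[-0.7,0,0.3],-1]
    - [[0,0.1,0],[0,0,0],-1]
    - [[2,0,0],[0,0,0],-1]
    - [[2,0,0],[0,0,0],-1]
    - [[1.9,0,0],[0,0,0],-1]
    - [[1.5,0,0],[0,0,0],-1]
    - [[0,0,0],[0,0,0],-1]
    - [[0,0,0],[0,0,0],-1]

```text
clock: 3.82
ee_pos: [463.0, 61.3, 42.3]
eef_rot: [0.2, 88.9, -0.0]
wrist_force: [-0.8, 0.3, 0.9]
finger_gap: 0.999
```

```bash
python3 g.py 455.5 61 30
```

```text
t 3.82 pos [463.   61.3  42.3] gap 0.999 F [-0.8  0.3  0.9]
shift cm [ 1.21 -0.03 -0.78] turn [-0.18  1.13 -0.  ]
```

>>> arm_command:
  commands:
    - [[1,0,-0.8],[0,1.1,0],-1]
    - [[0.2,0,-0.1],[0,0.3,0],-1]
    - [[0,0,0],[0,0,0],-1]
    - [[0,0,0],[0,0,0],-1]

```text
clock: 4.15
ee_pos: [455.4, 61.7, 32.4]
eef_rot: [160.0, 89.9, 159.8]
wrist_force: [0.1, -0.5, 0.4]
finger_gap: 1.0
```

```bash
python3 g.py 455.5 61 30
```

```text
t 4.15 pos [455.4  61.7  32.4] gap 1.0 F [ 0.1 -0.5  0.4]
shift cm [ 0.24 -0.07  0.01] turn [-0.19 -0.13 -0.05]
```

Close, let it grip, then lift a little.

>>> arm_command:
  commands:
    - [[0,0,0],[0,0,0],1]
    - [[0,0,0],[0,0,0],1]
    - [[0,0,0],[0,0,0],1]
    - [[0,0,0],[0,0,0],1]
    - [[0,0,0],[0,0,0],1]
    - [[0,0,0],[0,0,0],1]
    - [[0,0,0],[0,0,0],1]
    - [[0,0,0],[0,0,0],1]
  grip_force: 40

```text
clock: 4.82
ee_pos: [456.2, 61.6, 33.9]
eef_rot: [100.6, 90.0, 100.3]
wrist_force: [-0.3, -0.1, -0.7]
finger_gap: 0.635
```

>>> arm_command:
  commands:
    - [[0,0,0],[0,0,0],1]
    - [[0,0,0],[0,0,0],1]
    - [[-0.8,0,0],[0,0,0],1]
    - [[-1.5,0,0],[0,0,0],1]
    - [[-2,0,0],[0,0,0],1]
    - [[-2,0,0],[0,0,0],1]
    - [[0,0,0],[0,0,0],1]
    - [[0,0,0],[0,0,0],1]

```text
clock: 5.48
ee_pos: [455.0, 61.6, 100.5]
eef_rot: [174.9, 89.8, 174.8]
wrist_force: [-0.2, -0.9, -1.4]
finger_gap: 0.63
```

```bash
python3 g.py 504 -280 100
```

```text
t 5.48 pos [455.   61.6 100.5] gap 0.63 F [-0.2 -0.9 -1.4]
shift cm [ 2.000e-02 -3.414e+01  5.000e+00] turn [-0.16 -0.17 -0.02]
```

>>> arm_command:
  commands:
    - [[-2.5,0,0],[0,0,0],1]
    - [[-2.5,-1,0.2],[0,0,0],1]
    - [[-1,-2.5,0.4],[0,0,0],1]
    - [[0,-3,0.5],[0,0,0],1]
    - [[0,-3.2,0.5],[0,0,0],1]
    - [[0,-3.2,0.5],[0,0,0],1]
    - [[0,-3.2,0.5],[0,0,0],1]
    - [[0,-3.2,0.5],[0,0,0],1]

```text
clock: 6.15
ee_pos: [485.3, -130.2, 159.8]
eef_rot: [150.3, 89.6, 151.1]
wrist_force: [1.2, -0.0, -1.2]
finger_gap: 0.633
```

>>> arm_command:
  commands:
    - [[0,-3.2,0.5],[0,0,0],1]
    - [[0,-3.2,0.5],[0,0,0],1]
    - [[0,-2.5,0.5],[0,0,0],1]
    - [[0,-2,0.4],[0,0,0],1]
    - [[0,-1,0.2],[0,0,0],1]
    - [[0,0,0],[0,0,0],1]
    - [[0,0,0],[0,0,0],1]

```text
clock: 6.73
ee_pos: [503.8, -263.3, 152.7]
eef_rot: [169.0, 89.1, 169.1]
wrist_force: [0.1, 1.3, -0.7]
finger_gap: 0.632
```

```bash
python3 g.py 504 -280 60
```

```text
t 6.73 pos [ 503.8 -263.3  152.7] gap 0.632 F [ 0.1  1.3 -0.7]
shift cm [ 9.26 -1.7   0.16] turn [ 0.19 -0.87 -0.17]
```

>>> arm_command:
  commands:
    - [[1,-1.6,0],[0,-0.9,0],1]
    - [[2,-0.2,0],[0,0,0],1]
    - [[2,0,0],[0,0,0],1]
    - [[2,0,0],[0,0,0],1]
    - [[1.5,0,0],[0,0,0],1]
    - [[0.5,0,0],[0,0,0],1]
    - [[0,0,0],[0,0,0],1]
    - [[0,0,0],[0,0,0],1]

```text
clock: 7.4
ee_pos: [505.2, -264.9, 59.8]
eef_rot: [84.8, 89.4, 86.0]
wrist_force: [0.5, -0.2, -1.2]
finger_gap: 0.63
```

```bash
python3 g.py 504 -280 38
```

```text
t 7.4 pos [ 505.2 -264.9   59.8] gap 0.63 F [ 0.5 -0.2 -1.2]
shift cm [ 2.16 -1.53 -0.16] turn [ 1.2   0.05 -0.61]
```

>>> arm_command:
  commands:
    - [[0,-1.5,-0.1],[1.2,0,-0.6],1]
    - [[0.6,-0.2,0],[0,0,0],1]
    - [[0.6,0,0],[0,0,0],1]
    - [[0.3,0,0],[0,0,0],1]
    - [[0,0,0],[0,0,0],1]
    - [[0,0,0],[0,0,0],1]

```text
clock: 7.9
ee_pos: [506.9, -283.6, 46.8]
eef_rot: [-28.1, 89.6, -28.2]
wrist_force: [0.3, 0.9, -1.3]
finger_gap: 0.624
```

```bash
python3 g.py 504 -280 37
```

```text
t 7.9 pos [ 506.9 -283.6   46.8] gap 0.624 F [ 0.3  0.9 -1.3]
shift cm [ 0.98  0.36 -0.3 ] turn [-0.07  0.34  0.18]
```

>>> arm_command:
  commands:
    - [[0.4,0,0],[0,0.3,0.2],1]
    - [[0.3,0,0],[0,0,0],1]
    - [[0.2,0,0],[0,0,0],1]
    - [[0,0,0],[0,0,0],1]
    - [[0,0,0],[0,0,0],1]

```text
clock: 8.32
ee_pos: [507.4, -283.6, 37.7]
eef_rot: [21.7, 90.0, 21.6]
wrist_force: [-0.9, -0.3, 0.7]
finger_gap: 0.63
```

>>> arm_command:
  commands:
    - [[0.2,0,0],[0,0,0],1]
    - [[0,0,0],[0,0,0],1]

```text
clock: 8.48
ee_pos: [507.8, -283.6, 38.2]
eef_rot: [-85.3, 89.9, -85.3]
wrist_force: [0.5, 0.7, -1.8]
finger_gap: 0.628
```

>>> arm_command:
  commands:
    - [[0.2,0,0],[0,0,0],1]
    - [[0.2,0,0],[0,0,0],1]
    - [[0,0,0],[0,0,0],1]

```text
clock: 8.73
ee_pos: [508.5, -283.7, 38.2]
eef_rot: [-89.7, 89.8, -89.7]
wrist_force: [-1.2, -0.3, -0.9]
finger_gap: 0.631
```

>>> arm_command:
  commands:
    - [[0.2,0,0],[0,0,0],1]
    - [[0,0,0],[0,0,0],1]

```text
clock: 8.9
ee_pos: [509.2, -284.0, 37.9]
eef_rot: [-78.6, 89.7, -78.7]
wrist_force: [-0.7, 0.2, -0.9]
finger_gap: 0.63
```

>>> arm_command:
  commands:
    - [[0.4,0,-0.3],[0,0,0],1]
    - [[0,0,0],[0,0,0],1]

```text
clock: 9.07
ee_pos: [510.6, -284.6, 38.2]
eef_rot: [-42.9, 89.3, -42.9]
wrist_force: [-0.7, -0.4, -1.1]
finger_gap: 0.628
```

>>> arm_command:
  commands:
    - [[0.4,0,0],[0,0,0],1]
    - [[0,0,0],[0,0,0],1]

```text
clock: 9.23
ee_pos: [512.3, -285.3, 37.4]
eef_rot: [-44.8, 89.1, -44.7]
wrist_force: [-0.3, 1.0, -1.0]
finger_gap: 0.629
```

```bash
python3 - <<'E'
from h import *
s=ctrl.get_state(); print(s['qpos'].round(1),s['effort'].round(1),s['wrist_force'].round(1))
d=shot('scene'); a=cv2.resize(d['img'][100:260,20:260],None,fx=3,fy=3,interpolation=3); cv2.imwrite('pics/s2.png',a[:,:,::-1])
w=shot('wrist','w2.png')
E
python3 g.py 504 -280 37
```

```text
[ 41.6  43.6 -23.2 104.   27.3  37.1   2.3] [  0.1 -60.3  -6.7 -17.    0.1   0.2  -0. ] [-0.3  1.  -1. ]
t 9.33 pos [ 512.5 -285.4   36.8] gap 0.629 F [-0.3  1.  10. ]
shift cm [-0.03  0.54 -0.85] turn [0.02 0.67 0.61]
```

View pics/s2.png

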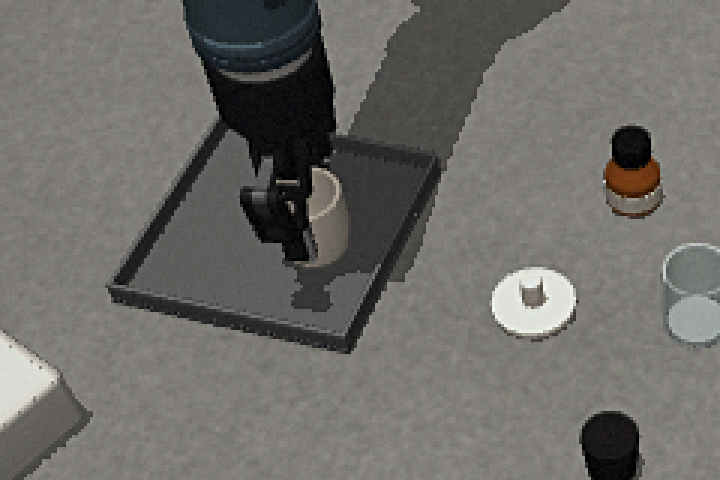

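The picture shows the crucible upright inside the square tray, between the fingers at about (325,215). Wrist force is now +10 N, so it is down on the floor. Release and rise.

>>> arm_command:
  commands:
    - [[0,0,0],[0,0,0],-1]
    - [[0,0,0],[0,0,0],-1]
    - [[0,0,0],[0,0,0],-1]
    - [[0,0,0],[0,0,0],-1]
    - [[0,0,0],[0,0,0],-1]
    - [[0,0,0],[0,0,0],-1]
    - [[-1,0,0],[0,0,0],-1]
    - [[-2,0,0],[0,0,0],-1]

```text
clock: 10.0
ee_pos: [508.1, -283.3, 61.3]
eef_rot: [-59.5, 89.7, -59.4]
wrist_force: [0.5, -0.3, 0.4]
finger_gap: 0.997
```

>>> arm_command:
  commands:
    - [[-2.5,0,0],[0,0.6,0.6],-1]
    - [[-2.5,0,0],[0,0,0],-1]
    - [[-2,0,0],[0,0,0],-1]
    - [[0,2.5,0.5],[0,0,0],-1]
    - [[0,3,0.9],[0,0,0],-1]
    - [[0,3.4,1],[0,0,0],-1]
    - [[0,3,1],[0,0,0],-1]
    - [[0,0,0],[0,0,0],-1]

```text
clock: 10.67
ee_pos: [545.8, -164.3, 145.1]
eef_rot: [27.0, 89.9, 26.6]
wrist_force: [0.6, 0.5, 0.2]
finger_gap: 0.998
```

```bash
python3 g.py 557 -119.7 70
```

```text
t 10.67 pos [ 545.8 -164.3  145.1] gap 0.998 F [0.6 0.5 0.2]
shift cm [7.51 4.46 1.08] turn [-0.41  0.11 -0.06]
```

>>> arm_command:
  commands:
    - [[1,2,0.5],[0,0,0],-1]
    - [[2,2,0.5],[0,0,0],-1]
    - [[2,0.4,0],[0,0,0],-1]
    - [[2,0,0],[0,0,0],-1]
    - [[0.5,0,0],[0,0,0],-1]
    - [[0,0,0],[0,0,0],-1]
    - [[0,0,0],[0,0,0],-1]

```text
clock: 11.25
ee_pos: [560.5, -115.8, 74.3]
eef_rot: [-1.0, 89.4, -1.0]
wrist_force: [-0.9, 0.0, -0.3]
finger_gap: 1.001
```

```bash
python3 g.py 557 -119.7 31
```

```text
t 11.25 pos [ 560.5 -115.8   74.3] gap 1.001 F [-0.9  0.  -0.3]
shift cm [ 4.33 -0.39 -0.4 ] turn [-0.06  0.59  0.01]
```

>>> arm_command:
  commands:
    - [[1.2,-0.4,-0.4],[0,0.6,0],-1]
    - [[1.5,0,0],[0,0,0],-1]
    - [[1,0,0],[0,0,0],-1]
    - [[0.3,0,0],[0,0,0],-1]
    - [[0,0,0],[0,0,0],-1]
    - [[0,0,0],[0,0,0],-1]
    - [[0,0,0],[0,0,0],-1]

```text
clock: 11.83
ee_pos: [558.4, -125.1, 36.0]
eef_rot: [-42.5, 89.7, -42.9]
wrist_force: [0.7, 0.3, 1.0]
finger_gap: 0.997
```

```bash
python3 g.py 557 -119.7 31
```

```text
t 11.83 pos [ 558.4 -125.1   36. ] gap 0.997 F [0.7 0.3 1. ]
shift cm [ 0.49  0.54 -0.14] turn [-0.35  0.22  0.21]
```

>>> arm_command:
  commands:
    - [[0.4,0.4,-0.1],[-0.3,0.2,0.2],-1]
    - [[0,0,0],[0,0,0],-1]
    - [[0,0,0],[0,0,0],-1]

```text
clock: 12.08
ee_pos: [558.2, -120.8, 32.9]
eef_rot: [-2.3, 89.9, -2.3]
wrist_force: [-0.2, -0.9, 0.9]
finger_gap: 0.994
```

```bash
python3 g.py 557 -119.7 31
```

```text
t 12.08 pos [ 558.2 -120.8   32.9] gap 0.994 F [-0.2 -0.9  0.9]
shift cm [ 0.18  0.11 -0.12] turn [-0.03  0.12  0.  ]
```

Good. Close on the knob at low force, staying ready for the fingers swinging down.

>>> arm_command:
  commands:
    - [[0,0,0],[0,0,0],1]
    - [[0,0,0],[0,0,0],1]
    - [[0,0,0],[0,0,0],1]
    - [[0,0,0],[0,0,0],1]
    - [[0,0,0],[0,0,0],1]
    - [[0,0,0],[0,0,0],1]
    - [[0,0,0],[0,0,0],1]
    - [[0,0,0],[0,0,0],1]
  grip_force: 30

```text
clock: 12.75
ee_pos: [558.7, -120.5, 33.6]
eef_rot: [-4.0, 89.8, -3.9]
wrist_force: [0.1, 0.4, -0.0]
finger_gap: 0.171
```

>>> arm_command:
  commands:
    - [[0,0,0],[0,0,0],1]
    - [[0,0,0],[0,0,0],1]
    - [[0,0,0],[0,0,0],1]
    - [[0,0,0],[0,0,0],1]
    - [[0,0,0],[0,0,0],1]
    - [[0,0,0],[0,0,0],1]

```text
clock: 13.25
ee_pos: [558.7, -120.6, 33.6]
eef_rot: [-4.4, 89.8, -4.4]
wrist_force: [-0.1, -0.0, 0.3]
finger_gap: 0.17
```

```bash
python3 g.py 557 -119.7 31
```

```text
t 13.25 pos [ 558.7 -120.6   33.6] gap 0.17 F [-0.1 -0.   0.3]
shift cm [ 0.26  0.09 -0.17] turn [0.   0.18 0.01]
```

>>> arm_command:
  commands:
    - [[-0.8,0,0],[0,0,0],1]
    - [[-1.5,0,0],[0,0,0],1]
    - [[-2.5,0,0],[0,0,0],1]
    - [[-2.5,0,0],[0,0,0],1]
    - [[-2.5,0,0],[0,0,0],1]
    - [[-1,0,0],[0,0,0],1]
    - [[0,0,0],[0,0,0],1]
    - [[0,0,0],[0,0,0],1]

```text
clock: 13.92
ee_pos: [556.7, -120.3, 146.8]
eef_rot: [157.4, 90.0, 157.4]
wrist_force: [0.1, -0.7, -1.1]
finger_gap: 0.166
```

```bash
cat > near.py <<'E'
import sys
from h import *
x,y,lo,hi=[float(v) for v in sys.argv[1:5]]
for n in ('top','scene'):
    d=shot(n);w=world(d).reshape(-1,3)
    p=w[(d['range_z'].ravel()>0)&(np.hypot(w[:,0]-x,w[:,1]-y)<40)&(w[:,2]>lo)&(w[:,2]<hi)]
    if len(p)<5: print(n,'few',len(p)); continue
    t=p[p[:,2]>np.percentile(p[:,2],97)-6]
    (c,r)=cv2.minEnclosingCircle(t[:,:2].astype(np.float32))
    print(n,len(p),'zmax',np.percentile(p[:,2],97).round(1),'top circle',np.round(c,1),round(r,1),'mid',((t.max(0)+t.min(0))/2)[:2].round(1))
E
python3 near.py 507 -283 30 80; python3 g.py 507 -283 110;python3 -c "
from h import *
shot('wrist','w3.png')"
```

```text
top few 0
scene 544 zmax 61.7 top circle [ 512.6 -286.6] 28.2 mid [ 513.7 -286.1]
t 14.02 pos [ 556.1 -120.1  145.8] gap 0.166 F [ 0.8 -0.2 -0.8]
shift cm [  3.58 -16.28  -4.92] turn [ 0.06 -0.13 -0.04]
```

View pics/w3.png

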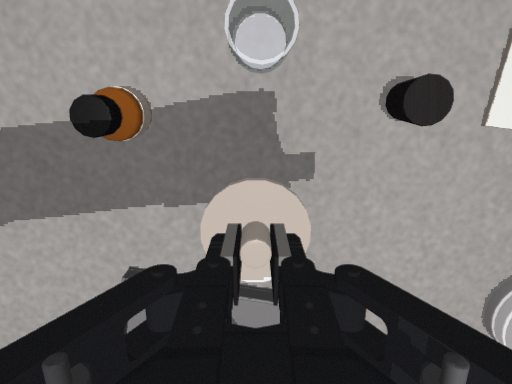

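The lid hangs level and centred under the fingers at (255,230). The scene camera puts the crucible at about (512.6, −286.6), which agrees with where I released it. Carry the lid over it.

>>> arm_command:
  commands:
    - [[0,-2,-0.6],[0,0,0],1]
    - [[0,-2.8,-0.8],[0,0,0],1]
    - [[0,-2.8,-0.8],[0,0,0],1]
    - [[0,-2.8,-0.8],[0,0,0],1]
    - [[0,-2.5,-0.7],[0,0,0],1]
    - [[0,-2,-0.5],[0,0,0],1]
    - [[0,0,0],[0,0,0],1]
    - [[0,0,0],[0,0,0],1]

```text
clock: 14.73
ee_pos: [507.2, -270.9, 133.4]
eef_rot: [150.9, 88.8, 151.4]
wrist_force: [-0.9, -0.1, -0.9]
finger_gap: 0.17
```

```bash
python3 g.py 512.5 -286 100
```

```text
t 14.73 pos [ 507.2 -270.9  133.4] gap 0.17 F [-0.9 -0.1 -0.9]
shift cm [ 3.31 -1.55  0.58] turn [ 0.41 -1.08 -0.59]
```

>>> arm_command:
  commands:
    - [[0.8,-1.5,0.5],[0.4,-1.1,-0.6],1]
    - [[0.8,-0.1,0],[0,0,0],1]
    - [[0.5,0,0],[0,0,0],1]
    - [[0,0,0],[0,0,0],1]
    - [[0,0,0],[0,0,0],1]
    - [[0,0,0],[0,0,0],1]

```text
clock: 15.23
ee_pos: [511.3, -279.9, 107.1]
eef_rot: [130.5, 89.5, 130.8]
wrist_force: [-0.3, 0.3, -1.0]
finger_gap: 0.172
```

```bash
python3 g.py 512.5 -286 98; python3 near.py 512 -286 30 62
```

```text
t 15.23 pos [ 511.3 -279.9  107.1] gap 0.172 F [-0.3  0.3 -1. ]
shift cm [ 0.9  -0.62  0.12] turn [ 0.36 -0.33 -0.39]
top 27 zmax 42.7 top circle [ 514.5 -267.2] 18.8 mid [ 514.5 -263.5]
scene 307 zmax 61.0 top circle [ 514.1 -285.6] 26.7 mid [ 523.8 -285.7]
```

>>> arm_command:
  commands:
    - [[0.4,-0.6,0.1],[0.4,-0.3,-0.4],1]
    - [[0,0,0],[0,0,0],1]
    - [[0,0,0],[0,0,0],1]

```text
clock: 15.58
ee_pos: [513.6, -286.4, 104.0]
eef_rot: [-42.4, 89.8, -42.4]
wrist_force: [0.4, -0.1, -0.0]
finger_gap: 0.169
```

```bash
python3 g.py 512.5 -286 90; python3 -c "
from h import *
d=shot('scene'); a=cv2.resize(d['img'][110:230,50:210],None,fx=4,fy=4,interpolation=3); cv2.imwrite('pics/s4.png',a[:,:,::-1])"
```

```text
t 15.58 pos [ 513.6 -286.4  104. ] gap 0.169 F [ 0.4 -0.1 -0. ]
shift cm [ 1.4   0.04 -0.11] turn [-0.04  0.13  0.12]
```

View pics/s4.png

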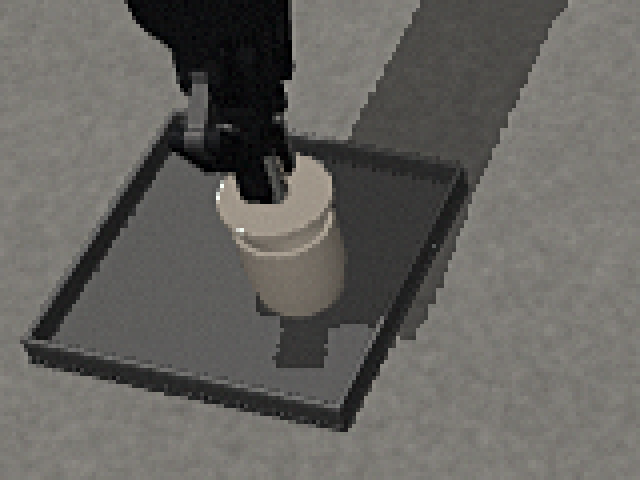

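In the picture the lid is just above the crucible, offset about 16 px left. Its extra height (about 18 mm) should account for that through parallax, so I'll check in numbers.

```bash
python3 - <<'E'
from h import *
d=shot('scene');w=world(d).reshape(-1,3); im=d['img'].reshape(-1,3).astype(int)
r=np.hypot(w[:,0]-513,w[:,1]+286)
for lo,hi in ((54,63),(76,86)):
    m=(w[:,2]>lo)&(w[:,2]<hi)&(r<45)&(im[:,0]>110)
    p=w[m]; print(lo,len(p),p.min(0).round(1),p.max(0).round(1),'mid',((p.max(0)+p.min(0))/2).round(1))
    # circle fit through front (camera-side) edge
    import scipy.optimize as o
    h=cv2.convexHull(p[:,:2].astype(np.float32))[:,0]; h=h[h[:,0]>513]
    R=27 if lo==54 else 30
    f=o.least_squares(lambda c:np.hypot(h[:,0]-c[0],h[:,1]-c[1])-R,[513,-286],loss='soft_l1'); print(' fit',f.x.round(1),abs(f.fun).max().round(1))
E
```

```text
54 79 [ 505.9 -309.6   54.2] [ 539.5 -260.6   62.8] mid [ 522.7 -285.1   58.5]
 fit [ 511.9 -286.1] 2.3
76 347 [ 481.9 -315.2   76.2] [ 543.1 -256.4   84.9] mid [ 512.5 -285.8   80.6]
 fit [ 513.2 -285.7] 1.4
```

Lid centre (513,−286) and crucible centre (512,−286) agree to about 1 mm. Lower the lid.

>>> arm_command:
  commands:
    - [[0.6,0,-0.1],[0,0,0],1]
    - [[0.3,0,0],[0,0,0],1]
    - [[0,0,0],[0,0,0],1]
    - [[0,0,0],[0,0,0],1]

```text
clock: 16.02
ee_pos: [512.1, -286.6, 94.1]
eef_rot: [-47.8, 89.8, -47.8]
wrist_force: [-0.5, -0.2, -1.4]
finger_gap: 0.171
```

```bash
python3 g.py 512.5 -286 88.5
```

```text
t 16.02 pos [ 512.1 -286.6   94.1] gap 0.171 F [-0.5 -0.2 -1.4]
shift cm [0.56 0.07 0.04] turn [-0.07  0.11  0.12]
```

>>> arm_command:
  commands:
    - [[0.4,0,0],[0,0,0],1]
    - [[0,0,0],[0,0,0],1]
    - [[0,0,0],[0,0,0],1]

```text
clock: 16.27
ee_pos: [512.1, -286.6, 89.5]
eef_rot: [-47.8, 89.8, -47.9]
wrist_force: [0.8, -0.4, -0.9]
finger_gap: 0.172
```

>>> arm_command:
  commands:
    - [[0.3,0,0],[0,0,0],1]
    - [[0,0,0],[0,0,0],1]
    - [[0,0,0],[0,0,0],1]

```text
clock: 16.52
ee_pos: [513.8, -287.2, 89.7]
eef_rot: [-46.0, 89.6, -46.1]
wrist_force: [-0.3, 0.4, -0.6]
finger_gap: 0.174
```

```bash
python3 g.py 512.5 -286 88.5
```

```text
t 16.52 pos [ 513.8 -287.2   89.7] gap 0.174 F [-0.3  0.4 -0.6]
shift cm [ 0.12  0.12 -0.13] turn [-0.07  0.25  0.26]
```

The height stalled at 89.6, against about 88.6 expected seated and about 93 if the boss were caught on the rim. So it is seated. Release and check.

>>> arm_command:
  commands:
    - [[0,0,0],[0,0,0],-1]
    - [[0,0,0],[0,0,0],-1]
    - [[0,0,0],[0,0,0],-1]
    - [[0,0,0],[0,0,0],-1]
    - [[0,0,0],[0,0,0],-1]
    - [[0,0,0],[0,0,0],-1]
    - [[0,0,0],[0,0,0],-1]
    - [[-1,0,0],[0,0.2,0.2],-1]

```text
clock: 17.18
ee_pos: [512.3, -286.4, 97.8]
eef_rot: [157.8, 89.8, 157.7]
wrist_force: [-0.3, 0.1, -0.4]
finger_gap: 1.0
```

>>> arm_command:
  commands:
    - [[-2.5,0,0],[0,0,0],-1]
    - [[-3,0,0],[0,0,0],-1]
    - [[-2.5,2,1],[0,0,0],-1]
    - [[0,4,1],[0,0,0],-1]
    - [[0,4,1.2],[0,0,0],-1]
    - [[0,4,1.2],[0,0,0],-1]
    - [[0,4,1.2],[0,0,0],-1]
    - [[0,3,1],[0,0,0],-1]

```text
clock: 17.85
ee_pos: [581.5, -82.5, 188.7]
eef_rot: [-72.5, 89.7, -73.7]
wrist_force: [0.7, 0.4, -0.2]
finger_gap: 1.003
```

```bash
python3 g.py 680 70 160; python3 - <<'E'
from h import *
d=shot('scene');a=cv2.resize(d['img'][110:230,50:210],None,fx=4,fy=4,interpolation=3); cv2.imwrite('pics/s5.png',a[:,:,::-1])
w=world(d).reshape(-1,3); r=np.hypot(w[:,0]-513,w[:,1]+286); im=d['img'].reshape(-1,3)
m=(w[:,2]>58)&(w[:,2]<80)&(r<45)&(im[:,0]>100)
p=w[m]; mx=p.max(0);mn=p.min(0); print(mn.round(1),mx.round(1),((mx+mn)/2).round(1))
q=p[(abs(p[:,2]-np.median(p[:,2]))<4)]; A=np.c_[q[:,:2]-[513,-286],np.ones(len(q))]; print(len(q),np.linalg.lstsq(A,q[:,2],rcond=None)[0])
k=w[(w[:,2]>82)&(r<45)]; print('knob',len(k),k.mean(0).round(1),k[:,2].max().round(1))
E
```

```text
t 17.85 pos [581.5 -82.5 188.7] gap 1.003 F [ 0.7  0.4 -0.2]
shift cm [ 2.82 15.48  9.51] turn [-1.24  0.08  0.25]
[ 481.7 -317.1   58.9] [ 544.7 -257.4   79.2] [ 513.2 -287.2   69.1]
415 [-4.23678081e-03  5.22109664e-03  6.57423496e+01]
knob 52 [ 515.3 -285.7   87.9] 93.6
```

View pics/s5.png

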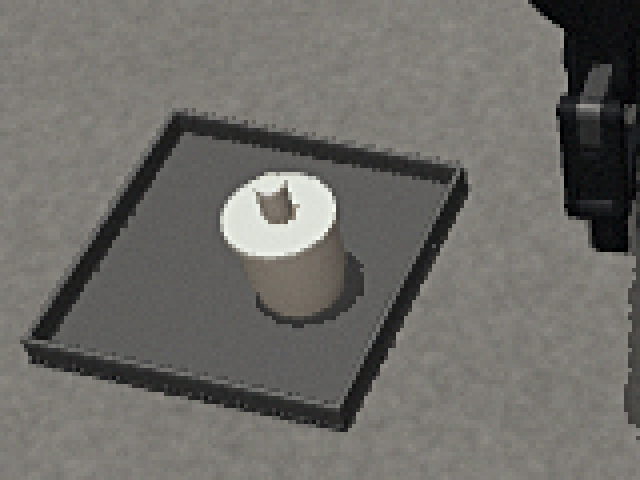

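The lid is level (slope 0.4%), its disc top at 65.7 against 64 plus the 2 mm camera bias, so it is seated. Now the tall bottle.

>>> arm_command:
  commands:
    - [[0,3,1.9],[-0.6,0,0],-1]
    - [[0,3,1.9],[-0.6,0,0],-1]
    - [[0,3,1.9],[0,0,0],-1]
    - [[0,2.5,1.7],[0,0,0],-1]
    - [[0,2,1.2],[0,0,0],-1]
    - [[0.5,1,0.6],[0,0,0],-1]
    - [[0,0,0],[0,0,0],-1]
    - [[0,0,0],[0,0,0],-1]

```text
clock: 18.57
ee_pos: [675.8, 74.6, 189.2]
eef_rot: [24.2, 89.7, 25.0]
wrist_force: [0.7, -1.4, 0.6]
finger_gap: 1.007
```

```bash
python3 g.py 680 70.2 130
```

```text
t 18.57 pos [675.8  74.6 189.2] gap 1.007 F [ 0.7 -1.4  0.6]
shift cm [ 5.92 -0.46  0.39] turn [ 0.78  0.28 -0.13]
```

>>> arm_command:
  commands:
    - [[1,-0.4,0.3],[0.8,0.3,0],-1]
    - [[2,0,0],[0,0,0],-1]
    - [[1.5,0,0],[0,0,0],-1]
    - [[0.5,0,0],[0,0,0],-1]
    - [[0,0,0],[0,0,0],-1]
    - [[0,0,0],[0,0,0],-1]

```text
clock: 19.07
ee_pos: [677.3, 58.2, 135.0]
eef_rot: [-132.6, 89.6, -133.3]
wrist_force: [0.0, -0.2, -0.6]
finger_gap: 0.999
```

```bash
python3 g.py 680 70.2 76
```

```text
t 19.07 pos [677.3  58.2 135. ] gap 0.999 F [ 0.  -0.2 -0.6]
shift cm [5.9  1.24 0.28] turn [-0.77 -0.26  0.28]
```

>>> arm_command:
  commands:
    - [[0,1.1,0.3],[0,0,0],-1]
    - [[0,0,0],[0,0,0],-1]
    - [[0,0,0],[0,0,0],-1]

```text
clock: 19.32
ee_pos: [681.4, 68.8, 136.2]
eef_rot: [-122.0, 89.7, -122.9]
wrist_force: [0.3, -0.5, -0.8]
finger_gap: 0.998
```

```bash
python3 g.py 680 70.2 76
```

```text
t 19.32 pos [681.4  68.8 136.2] gap 0.998 F [ 0.3 -0.5 -0.8]
shift cm [ 6.02  0.17 -0.12] turn [-0.89 -0.19  0.29]
```

>>> arm_command:
  commands:
    - [[1.5,0.1,0],[0,0,0],-1]
    - [[1.5,0,0],[0,0,0],-1]
    - [[1.5,0,0],[0,0,0],-1]
    - [[0.8,0,0],[0,0,0],-1]
    - [[0,0,0],[0,0,0],-1]
    - [[0,0,0],[0,0,0],-1]

```text
clock: 19.82
ee_pos: [681.2, 71.3, 77.9]
eef_rot: [-121.9, 89.7, -122.7]
wrist_force: [-0.2, -0.4, 1.0]
finger_gap: 1.002
```

```bash
python3 g.py 680 70.2 76
```

```text
t 19.82 pos [681.2  71.3  77.9] gap 1.002 F [-0.2 -0.4  1. ]
shift cm [ 0.19 -0.11 -0.12] turn [-0.77 -0.16  0.26]
```

>>> arm_command:
  commands:
    - [[0.4,-0.1,-0.1],[0,0,0],-1]
    - [[0,0,0],[0,0,0],1]
    - [[0,0,0],[0,0,0],1]
    - [[0,0,0],[0,0,0],1]
    - [[0,0,0],[0,0,0],1]
    - [[0,0,0],[0,0,0],1]
    - [[0,0,0],[0,0,0],1]
    - [[0,0,0],[0,0,0],1]
  grip_force: 50

```text
clock: 20.48
ee_pos: [680.2, 69.7, 74.5]
eef_rot: [-116.6, 89.7, -117.4]
wrist_force: [0.8, -0.3, -2.7]
finger_gap: 0.475
```

>>> arm_command:
  commands:
    - [[0,0,0],[0,0,0],1]
    - [[0,0,0],[0,0,0],1]
    - [[0,0,0],[0,0,0],1]

```text
clock: 20.73
ee_pos: [680.2, 69.7, 74.4]
eef_rot: [-117.3, 89.7, -118.1]
wrist_force: [-1.3, 0.1, -0.4]
finger_gap: 0.478
```

```bash
python3 g.py 680 70.2 76
```

```text
t 20.73 pos [680.2  69.7  74.4] gap 0.478 F [-1.3  0.1 -0.4]
shift cm [-0.16  0.05 -0.02] turn [-0.8  -0.14  0.27]
```

>>> arm_command:
  commands:
    - [[-0.8,0,0],[0,0,0],1]
    - [[-1.5,0,0],[0,0,0],1]
    - [[-2.5,0,0],[0,0,0],1]
    - [[-2.5,0,0],[0,0,0],1]
    - [[-2.5,0,0],[0,0,0],1]
    - [[-2,0,0],[0,0,0],1]
    - [[0,0,0],[0,0,0],1]
    - [[0,0,0],[0,0,0],1]

```text
clock: 21.4
ee_pos: [679.8, 70.7, 203.3]
eef_rot: [-118.0, 89.7, -118.8]
wrist_force: [-0.5, -0.1, -3.6]
finger_gap: 0.472
```

>>> arm_command:
  commands:
    - [[0,-2,-0.8],[0,0,0],1]
    - [[0,-3,-1.2],[0,0,0],1]
    - [[0,-3,-1.2],[0,0,0],1]
    - [[0,-3,-1.2],[0,0,0],1]
    - [[0,-3,-1.2],[0,0,0],1]
    - [[0,-3,-1.2],[0,0,0],1]
    - [[0,-3,-1.2],[0,0,0],1]
    - [[0,-3,-1.2],[0,0,0],1]

```text
clock: 22.07
ee_pos: [579.5, -154.4, 196.3]
eef_rot: [148.4, 89.4, 148.7]
wrist_force: [0.4, -1.3, -1.8]
finger_gap: 0.474
```

```bash
python3 g.py 505 -360 200
```

```text
t 22.07 pos [ 579.5 -154.4  196.3] gap 0.474 F [ 0.4 -1.3 -1.8]
shift cm [ -0.42 -20.52  -7.55] turn [ 0.28 -0.53 -0.32]
```

>>> arm_command:
  commands:
    - [[0,-3,-1.1],[0.1,-0.2,-0.2],1]
    - [[0,-3,-1.1],[0.1,-0.2,-0.1],1]
    - [[0,-3,-1.1],[0,0,0],1]
    - [[0,-3,-1.1],[0,0,0],1]
    - [[0,-2.5,-0.9],[0,0,0],1]
    - [[0,-1.5,-0.6],[0,0,0],1]
    - [[0,0,0],[0,0,0],1]
    - [[0,0,0],[0,0,0],1]

```text
clock: 22.73
ee_pos: [504.6, -331.1, 186.2]
eef_rot: [176.1, 88.9, 175.4]
wrist_force: [0.8, 0.4, -2.4]
finger_gap: 0.476
```

```bash
python3 g.py 505 -360 180
```

```text
t 22.73 pos [ 504.6 -331.1  186.2] gap 0.476 F [ 0.8  0.4 -2.4]
shift cm [ 0.62 -2.89  0.09] turn [-0.69 -1.1  -0.08]
```

>>> arm_command:
  commands:
    - [[0,-1.5,0],[-0.3,-0.6,0],1]
    - [[0,-1.4,0],[-0.3,-0.5,0],1]
    - [[0,0,0],[0,0,0],1]
    - [[0,0,0],[0,0,0],1]

```text
clock: 23.07
ee_pos: [504.9, -354.8, 183.3]
eef_rot: [108.2, 89.6, 108.4]
wrist_force: [-0.1, 0.6, -2.0]
finger_gap: 0.474
```

```bash
python3 g.py 505 -360 90
```

```text
t 23.07 pos [ 504.9 -354.8  183.3] gap 0.474 F [-0.1  0.6 -2. ]
shift cm [ 9.32 -0.58  0.03] turn [ 0.24 -0.13 -0.41]
```

>>> arm_command:
  commands:
    - [[1,-0.6,0],[0.2,0,-0.4],1]
    - [[2,0,0],[0,0,0],1]
    - [[2,0,0],[0,0,0],1]
    - [[1.8,0,0],[0,0,0],1]
    - [[1,0,0],[0,0,0],1]
    - [[0.4,0,0],[0,0,0],1]
    - [[0,0,0],[0,0,0],1]
    - [[0,0,0],[0,0,0],1]

```text
clock: 23.73
ee_pos: [508.9, -350.8, 95.2]
eef_rot: [120.3, 89.8, 121.0]
wrist_force: [1.1, -0.4, -2.4]
finger_gap: 0.475
```

```bash
python3 g.py 505 -360 79
```

```text
t 23.73 pos [ 508.9 -350.8   95.2] gap 0.475 F [ 1.1 -0.4 -2.4]
shift cm [ 1.61 -0.92 -0.4 ] turn [ 0.67 -0.11 -0.18]
```

>>> arm_command:
  commands:
    - [[0.3,-0.9,-0.3],[0,0,0],1]
    - [[0.5,0,0],[0,0,0],1]
    - [[0.3,0,0],[0,0,0],1]
    - [[0,0,0],[0,0,0],1]
    - [[0,0,0],[0,0,0],1]

```text
clock: 24.15
ee_pos: [507.5, -362.5, 86.2]
eef_rot: [-7.8, 89.9, -7.2]
wrist_force: [0.0, 0.3, -2.9]
finger_gap: 0.478
```

```bash
python3 g.py 505 -360 79
```

```text
t 24.15 pos [ 507.5 -362.5   86.2] gap 0.478 F [ 0.   0.3 -2.9]
shift cm [ 0.72  0.25 -0.25] turn [0.61 0.14 0.02]
```

>>> arm_command:
  commands:
    - [[0.5,0,0],[0,0,0],1]
    - [[0,0,0],[0,0,0],1]
    - [[0,0,0],[0,0,0],1]

```text
clock: 24.4
ee_pos: [507.9, -362.8, 81.3]
eef_rot: [-15.5, 89.8, -14.9]
wrist_force: [-0.0, 0.3, -2.6]
finger_gap: 0.472
```

>>> arm_command:
  commands:
    - [[0.4,0,0],[0,0,0],1]
    - [[0,0,0],[0,0,0],1]
    - [[0,0,0],[0,0,0],1]

```text
clock: 24.65
ee_pos: [508.5, -363.1, 78.3]
eef_rot: [-26.8, 89.7, -26.2]
wrist_force: [-0.6, -0.3, -2.5]
finger_gap: 0.471
```

```bash
python3 g.py 505 -360 79; python3 -c "
from h import *
ctrl.get_image('scene')
print(ctrl.get_state()['wrist_force'])"
```

```text
t 24.65 pos [ 508.5 -363.1   78.3] gap 0.471 F [-0.6 -0.3 -2.5]
shift cm [-0.08  0.31 -0.34] turn [0.59 0.25 0.12]
[-0.70027499 -0.21547496 -2.95246369]
```

>>> arm_command:
  commands:
    - [[0.3,0,0],[0,0,0],1]
    - [[0,0,0],[0,0,0],1]

```text
clock: 24.87
ee_pos: [509.1, -363.6, 78.8]
eef_rot: [-46.6, 89.7, -46.1]
wrist_force: [-0.1, 0.5, -2.9]
finger_gap: 0.474
```

>>> arm_command:
  commands:
    - [[0.3,0,0],[0,0,0],1]
    - [[0,0,0],[0,0,0],1]

```text
clock: 25.03
ee_pos: [510.3, -364.4, 78.4]
eef_rot: [-49.0, 89.5, -48.5]
wrist_force: [0.4, 0.3, -3.0]
finger_gap: 0.474
```

Same stall as with the crucible, at the expected 78.4, so the bottle is on the floor. Release.

>>> arm_command:
  commands:
    - [[0,0,0],[0,0,0],-1]
    - [[0,0,0],[0,0,0],-1]
    - [[0,0,0],[0,0,0],-1]
    - [[0,0,0],[0,0,0],-1]
    - [[0,0,0],[0,0,0],-1]
    - [[0,0,0],[0,0,0],-1]
    - [[-1,0,0],[0,0,0],-1]
    - [[-2,0,0],[0,0,0],-1]

```text
clock: 25.7
ee_pos: [508.1, -362.6, 104.6]
eef_rot: [-65.8, 89.9, -65.2]
wrist_force: [-0.2, -0.3, 0.5]
finger_gap: 0.996
```

>>> arm_command:
  commands:
    - [[-3,0,0],[0,0,0],-1]
    - [[-3,0,0],[0,0,0],-1]
    - [[-2,2,0.8],[0,0,0],-1]
    - [[0,4,1],[0,0,0],-1]
    - [[0,4,1],[0,0,0],-1]
    - [[0,4,1],[0,0,0],-1]
    - [[0,4,1],[0,0,0],-1]
    - [[0,3,1],[0,0,0],-1]

```text
clock: 26.37
ee_pos: [566.4, -157.7, 197.2]
eef_rot: [-51.5, 89.1, -52.1]
wrist_force: [0.6, 0.5, -0.0]
finger_gap: 1.005
```

```bash
python3 g.py 684 -50 100; python3 near.py 510 -364 100 140; python3 near.py 510 -364 3 140
```

```text
t 26.37 pos [ 566.4 -157.7  197.2] gap 1.005 F [ 0.6  0.5 -0. ]
shift cm [ 9.69 11.   11.56] turn [-0.54  0.57  0.73]
top few 0
scene 255 zmax 127.5 top circle [ 509.8 -363.7] 16.0 mid [ 509.5 -363.7]
top few 0
scene 1386 zmax 126.1 top circle [ 509.8 -363.6] 15.5 mid [ 509.4 -362.9]
```

Tall bottle cap is at (510,−364) at the expected height, standing. Now the stopper.

>>> arm_command:
  commands:
    - [[0,2,2.2],[-0.3,0.3,0.4],-1]
    - [[0,2,2.2],[-0.2,0.3,0.3],-1]
    - [[1,2,2.2],[0,0,0],-1]
    - [[1,2,2.2],[0,0,0],-1]
    - [[1,1.5,1.4],[0,0,0],-1]
    - [[1,0.5,0.5],[0,0,0],-1]
    - [[0,0,0],[0,0,0],-1]
    - [[0,0,0],[0,0,0],-1]

```text
clock: 27.23
ee_pos: [674.5, -79.0, 154.1]
eef_rot: [-115.3, 89.2, -116.7]
wrist_force: [-0.9, 0.8, 0.9]
finger_gap: 0.997
```

```bash
python3 g.py 684 -50 80
```

```text
t 27.23 pos [674.5 -79.  154.1] gap 0.997 F [-0.9  0.8  0.9]
shift cm [7.37 3.02 0.92] turn [-1.41 -0.35  0.73]
```

>>> arm_command:
  commands:
    - [[1,1.5,0.5],[0,0,0],-1]
    - [[1.5,1.5,0.4],[0,0,0],-1]
    - [[1.5,0,0],[0,0,0],-1]
    - [[1.5,0,0],[0,0,0],-1]
    - [[0.5,0,0],[0,0,0],-1]
    - [[0,0,0],[0,0,0],-1]
    - [[0,0,0],[0,0,0],-1]

```text
clock: 27.82
ee_pos: [681.3, -58.9, 90.8]
eef_rot: [-110.4, 88.8, -112.4]
wrist_force: [0.0, 0.3, -0.2]
finger_gap: 1.0
```

```bash
python3 g.py 684 -50 80
```

```text
t 27.82 pos [681.3 -58.9  90.8] gap 1.0 F [ 0.   0.3 -0.2]
shift cm [1.06 0.92 0.25] turn [-2.04 -0.42  1.08]
```

>>> arm_command:
  commands:
    - [[0,0.5,0.2],[-1,-0.2,0.5],-1]
    - [[0,0.4,0.1],[-1,-0.2,0.5],-1]
    - [[0,0,0],[0,0,0],-1]
    - [[0,0,0],[0,0,0],-1]

```text
clock: 28.15
ee_pos: [685.9, -50.9, 93.1]
eef_rot: [-6.7, 89.8, -6.7]
wrist_force: [0.5, 0.0, -0.6]
finger_gap: 0.998
```

```bash
python3 g.py 684 -50 20
```

```text
t 28.15 pos [685.9 -50.9  93.1] gap 0.998 F [ 0.5  0.  -0.6]
shift cm [ 7.31  0.09 -0.21] turn [0.06 0.2  0.02]
```

>>> arm_command:
  commands:
    - [[1,0,-0.1],[0,0,0],-1]
    - [[1.8,0,0],[0,0,0],-1]
    - [[1.8,0,0],[0,0,0],-1]
    - [[1.5,0,0],[0,0,0],-1]
    - [[0.6,0,0],[0,0,0],-1]
    - [[0,0,0],[0,0,0],-1]
    - [[0,0,0],[0,0,0],-1]

```text
clock: 28.73
ee_pos: [686.6, -51.1, 23.1]
eef_rot: [-5.2, 89.6, -5.2]
wrist_force: [0.3, 0.9, -0.8]
finger_gap: 1.003
```

```bash
python3 g.py 684 -50 21
```

```text
t 28.73 pos [686.6 -51.1  23.1] gap 1.003 F [ 0.3  0.9 -0.8]
shift cm [ 0.21  0.11 -0.26] turn [0.04 0.42 0.04]
```

>>> arm_command:
  commands:
    - [[0,0,-0.3],[0,0.4,0],-1]
    - [[0,0,0],[0,0,0],1]
    - [[0,0,0],[0,0,0],1]
    - [[0,0,0],[0,0,0],1]
    - [[0,0,0],[0,0,0],1]
    - [[0,0,0],[0,0,0],1]
    - [[0,0,0],[0,0,0],1]
    - [[0,0,0],[0,0,0],1]
  grip_force: 25

```text
clock: 29.4
ee_pos: [685.6, -51.1, 26.9]
eef_rot: [-9.8, 89.7, -9.8]
wrist_force: [0.5, 0.1, -0.3]
finger_gap: 0.424
```

>>> arm_command:
  commands:
    - [[0,0,0],[0,0,0],1]
    - [[0,0,0],[0,0,0],1]
    - [[0,0,0],[0,0,0],1]

```text
clock: 29.65
ee_pos: [685.5, -51.2, 26.8]
eef_rot: [-10.7, 89.7, -10.7]
wrist_force: [-0.0, -0.5, -0.8]
finger_gap: 0.426
```

>>> arm_command:
  commands:
    - [[-0.8,0,0],[0,0,0],1]
    - [[-1.5,0,0],[0,0,0],1]
    - [[-2.5,0,0],[0,0,0],1]
    - [[-3,0,0],[0,0,0],1]
    - [[-3,0,0],[0,0,0],1]
    - [[-3,0,0],[0,0,0],1]
    - [[0,0,0],[0,0,0],1]
    - [[0,0,0],[0,0,0],1]

```text
clock: 30.32
ee_pos: [684.5, -50.2, 178.0]
eef_rot: [-5.1, 89.7, -5.0]
wrist_force: [-0.7, -0.6, -1.6]
finger_gap: 0.423
```

```bash
python3 g.py 540 307 180
```

```text
t 30.32 pos [684.5 -50.2 178. ] gap 0.423 F [-0.7 -0.6 -1.6]
shift cm [ -0.3   35.75 -14.39] turn [0.09 0.33 0.03]
```

>>> arm_command:
  commands:
    - [[0,2,-0.8],[0,0,0],1]
    - [[0,3,-1.2],[0,0,0],1]
    - [[0,3,-1.2],[0,0,0],1]
    - [[0,3,-1.2],[0,0,0],1]
    - [[0,3,-1.2],[0,0,0],1]
    - [[0,3,-1.2],[0,0,0],1]
    - [[0,3,-1.2],[0,0,0],1]
    - [[0,3,-1.2],[0,0,0],1]

```text
clock: 30.98
ee_pos: [592.5, 175.5, 177.2]
eef_rot: [-43.9, 89.3, -44.8]
wrist_force: [0.7, 1.3, -1.6]
finger_gap: 0.425
```

>>> arm_command:
  commands:
    - [[0,3,-1.2],[0,0,0],1]
    - [[0,3,-1.2],[0,0,0],1]
    - [[0,2.5,-1],[0,0,0],1]
    - [[0,2,-0.8],[0,0,0],1]
    - [[0,0,0],[0,0,0],1]
    - [[0,0,0],[0,0,0],1]

```text
clock: 31.48
ee_pos: [541.7, 295.5, 175.4]
eef_rot: [-55.6, 89.6, -55.8]
wrist_force: [0.7, -0.9, -0.8]
finger_gap: 0.42
```

```bash
python3 g.py 540 307 100
```

```text
t 31.48 pos [541.7 295.5 175.4] gap 0.42 F [ 0.7 -0.9 -0.8]
shift cm [ 7.53  1.19 -0.2 ] turn [-0.14  0.22  0.32]
```

>>> arm_command:
  commands:
    - [[1,1,-0.2],[0,0.2,0.3],1]
    - [[2.2,0,0],[0,0,0],1]
    - [[2.5,0,0],[0,0,0],1]
    - [[2.3,0,0],[0,0,0],1]
    - [[2,0,0],[0,0,0],1]
    - [[0.8,0,0],[0,0,0],1]
    - [[0,0,0],[0,0,0],1]
    - [[0,0,0],[0,0,0],1]

```text
clock: 32.15
ee_pos: [542.1, 301.9, 59.3]
eef_rot: [-102.4, 89.9, -103.0]
wrist_force: [0.1, 0.2, -0.4]
finger_gap: 0.423
```

```bash
python3 g.py 540 307 31; python3 -c "
from h import *
d=shot('scene'); w=world(d)
a=cv2.resize(d['img'][90:250,300:460],None,fx=3.5,fy=3.5,interpolation=3); cv2.imwrite('pics/s6.png',a[:,:,::-1])"
```

```text
t 32.15 pos [542.1 301.9  59.3] gap 0.423 F [ 0.1  0.2 -0.4]
shift cm [ 2.83  0.51 -0.21] turn [-0.61 -0.02  0.08]
```

View pics/s6.png

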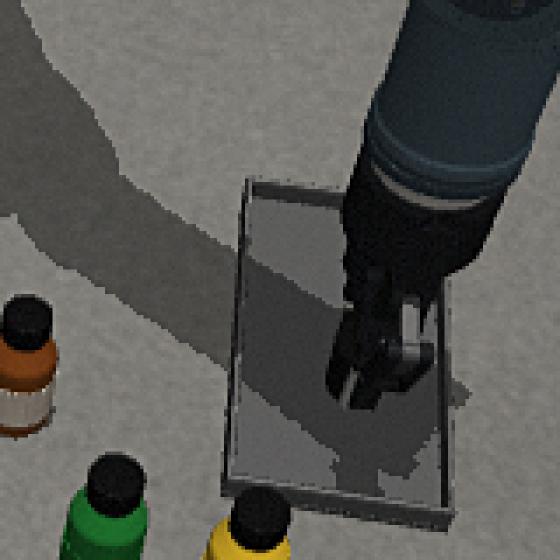

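The gripper is over the long tray, clear of its walls and the look-alikes. Lower the stopper.

>>> arm_command:
  commands:
    - [[0.8,0.4,-0.2],[0,0,0],1]
    - [[0.8,0,0],[0,0,0],1]
    - [[0.4,0,0],[0,0,0],1]
    - [[0,0,0],[0,0,0],1]
    - [[0,0,0],[0,0,0],1]

```text
clock: 32.62
ee_pos: [542.5, 307.8, 41.4]
eef_rot: [22.1, 89.7, 21.4]
wrist_force: [0.3, 1.2, -0.7]
finger_gap: 0.422
```

>>> arm_command:
  commands:
    - [[0.3,0,0],[0,0,0],1]
    - [[0,0,0],[0,0,0],1]
    - [[0,0,0],[0,0,0],1]

```text
clock: 32.87
ee_pos: [543.0, 308.2, 38.8]
eef_rot: [23.4, 89.6, 22.8]
wrist_force: [-0.8, 0.5, -1.1]
finger_gap: 0.423
```

>>> arm_command:
  commands:
    - [[0.5,0,0],[0,0,0],1]
    - [[0,0,0],[0,0,0],1]
    - [[0,0,0],[0,0,0],1]

```text
clock: 33.12
ee_pos: [543.4, 308.2, 33.7]
eef_rot: [23.7, 89.5, 23.0]
wrist_force: [-0.5, 1.0, -0.9]
finger_gap: 0.426
```

>>> arm_command:
  commands:
    - [[0.3,0,0],[0,0,0],1]
    - [[0,0,0],[0,0,0],1]
    - [[0,0,0],[0,0,0],1]

```text
clock: 33.37
ee_pos: [543.3, 308.2, 30.3]
eef_rot: [23.2, 89.6, 22.6]
wrist_force: [1.2, -0.4, -0.5]
finger_gap: 0.422
```

>>> arm_command:
  commands:
    - [[0.3,0,0],[0,0,0],1]
    - [[0,0,0],[0,0,0],1]

```text
clock: 33.53
ee_pos: [542.9, 309.5, 29.8]
eef_rot: [26.4, 89.5, 25.7]
wrist_force: [-0.3, -0.4, -0.3]
finger_gap: 0.424
```

>>> arm_command:
  commands:
    - [[0,0,0],[0,0,0],-1]
    - [[0,0,0],[0,0,0],-1]
    - [[0,0,0],[0,0,0],-1]
    - [[0,0,0],[0,0,0],-1]
    - [[0,0,0],[0,0,0],-1]
    - [[0,0,0],[0,0,0],-1]
    - [[-1,0,0],[0,0,0],-1]
    - [[-2,0,0],[0,0,0],-1]

```text
clock: 34.2
ee_pos: [540.6, 307.7, 57.2]
eef_rot: [3.4, 89.9, 2.7]
wrist_force: [0.4, -0.8, -0.6]
finger_gap: 0.998
```

>>> arm_command:
  commands:
    - [[-3,0,0],[0,0,0],-1]
    - [[-3,0,0],[0,0,0],-1]
    - [[-3,-2,-0.5],[0,0,0],-1]
    - [[-1,-4,-1],[0,0,0],-1]
    - [[0,-4,-1],[0,0,0],-1]
    - [[0,-4,-1],[0,0,0],-1]
    - [[0,-4,-1],[0,0,0],-1]
    - [[0,-4,-1],[0,0,0],-1]

```text
clock: 34.87
ee_pos: [484.7, 95.3, 170.2]
eef_rot: [38.4, 88.9, 38.7]
wrist_force: [0.7, -1.1, -0.0]
finger_gap: 1.0
```

>>> arm_command:
  commands:
    - [[0,-4,-1],[0,0,0],-1]
    - [[0,-4,-1],[0,0,0],-1]
    - [[0,-3,-0.8],[0,0,0],-1]
    - [[0,-2,-0.5],[0,0,0],-1]
    - [[0,0,0],[0,0,0],-1]
    - [[0,0,0],[0,0,0],-1]

```text
clock: 35.37
ee_pos: [447.5, -48.9, 171.7]
eef_rot: [14.3, 89.0, 13.8]
wrist_force: [1.2, -0.3, 0.1]
finger_gap: 0.999
```

```bash
python3 g.py 446.5 -60 110; python3 near.py 543 308 12 80; python3 near.py 446.5 -60 5 70
```

```text
t 35.37 pos [447.5 -48.9 171.7] gap 0.999 F [ 1.2 -0.3  0.1]
shift cm [ 6.16 -1.13 -0.2 ] turn [-0.48  0.98 -0.25]
top 277 zmax 46.4 top circle [543.8 310.1] 18.9 mid [544. 310.]
scene 352 zmax 48.5 top circle [542. 311.] 20.5 mid [542.5 309.5]
top few 0
scene 460 zmax 66.7 top circle [445.1 -60.6] 14.9 mid [445. -60.]
```

The stopper stands at (543,310), top at about 46 against 44 plus bias. Now the short bottle.

>>> arm_command:
  commands:
    - [[0.5,-1,-0.1],[-0.4,1,-0.2],-1]
    - [[1.5,0,0],[0,0,0],-1]
    - [[1.5,0,0],[0,0,0],-1]
    - [[1,0,0],[0,0,0],-1]
    - [[0,0,0],[0,0,0],-1]
    - [[0,0,0],[0,0,0],-1]

```text
clock: 36.07
ee_pos: [449.7, -53.2, 124.0]
eef_rot: [129.5, 89.8, 130.4]
wrist_force: [-0.5, 0.7, -0.4]
finger_gap: 1.0
```

```bash
python3 g.py 446.5 -60 60
```

```text
t 36.07 pos [449.7 -53.2 124. ] gap 1.0 F [-0.5  0.7 -0.4]
shift cm [ 6.4  -0.69 -0.32] turn [ 0.91 -0.12 -0.14]
```

>>> arm_command:
  commands:
    - [[0,-0.6,-0.3],[0.9,0,0],-1]
    - [[1.5,0,0],[0,0,0],-1]
    - [[2,0,0],[0,0,0],-1]
    - [[2,0,0],[0,0,0],-1]
    - [[0.8,0,0],[0,0,0],-1]
    - [[0,0,0],[0,0,0],-1]
    - [[0,0,0],[0,0,0],-1]

```text
clock: 36.65
ee_pos: [449.6, -61.9, 62.8]
eef_rot: [-1.9, 89.8, -2.1]
wrist_force: [0.4, -0.2, 0.4]
finger_gap: 0.999
```

```bash
python3 g.py 446.5 -60 21
```

```text
t 36.65 pos [449.6 -61.9  62.8] gap 0.999 F [ 0.4 -0.2  0.4]
shift cm [ 4.17  0.19 -0.33] turn [-0.23  0.22  0.01]
```

>>> arm_command:
  commands:
    - [[1,0.1,-0.3],[0,0,0],-1]
    - [[1.5,0,0],[0,0,0],-1]
    - [[1.2,0,0],[0,0,0],-1]
    - [[0.3,0,0],[0,0,0],-1]
    - [[0,0,0],[0,0,0],-1]
    - [[0,0,0],[0,0,0],-1]

```text
clock: 37.15
ee_pos: [449.5, -61.5, 24.5]
eef_rot: [-6.6, 89.3, -6.9]
wrist_force: [0.6, 0.4, 0.1]
finger_gap: 1.002
```

```bash
python3 g.py 446.5 -60 20
```

```text
t 37.15 pos [449.5 -61.5  24.5] gap 1.002 F [0.6 0.4 0.1]
shift cm [ 0.45  0.15 -0.3 ] turn [-0.32  0.66  0.08]
```

>>> arm_command:
  commands:
    - [[0.4,0,-0.3],[0,0.6,0],-1]
    - [[0,0,0],[0,0,0],-1]

```text
clock: 37.32
ee_pos: [447.0, -61.6, 21.3]
eef_rot: [-38.4, 89.9, -38.7]
wrist_force: [-0.8, 0.5, 0.8]
finger_gap: 0.999
```

>>> arm_command:
  commands:
    - [[0,0,0],[0,0,0],1]
    - [[0,0,0],[0,0,0],1]
    - [[0,0,0],[0,0,0],1]
    - [[0,0,0],[0,0,0],1]
    - [[0,0,0],[0,0,0],1]
    - [[0,0,0],[0,0,0],1]
    - [[0,0,0],[0,0,0],1]
    - [[0,0,0],[0,0,0],1]
  grip_force: 40

```text
clock: 37.98
ee_pos: [447.6, -61.9, 22.7]
eef_rot: [-27.4, 89.8, -27.7]
wrist_force: [-0.7, 0.1, -0.5]
finger_gap: 0.471
```

>>> arm_command:
  commands:
    - [[0,0,0],[0,0,0],1]
    - [[0,0,0],[0,0,0],1]
    - [[0,0,0],[0,0,0],1]

```text
clock: 38.23
ee_pos: [447.6, -61.9, 22.6]
eef_rot: [-27.6, 89.8, -27.9]
wrist_force: [-0.3, -0.1, 0.1]
finger_gap: 0.469
```

```bash
python3 g.py 446.5 -60 20
```

```text
t 38.23 pos [447.6 -61.9  22.6] gap 0.469 F [-0.3 -0.1  0.1]
shift cm [ 0.26  0.19 -0.11] turn [-0.37  0.21  0.11]
```

>>> arm_command:
  commands:
    - [[-0.8,0,0],[0,0,0],1]
    - [[-1.5,0,0],[0,0,0],1]
    - [[-2.5,0,0],[0,0,0],1]
    - [[-3,0,0],[0,0,0],1]
    - [[-3,0,0],[0,0,0],1]
    - [[-2,0,0],[0,0,0],1]
    - [[0,0,0],[0,0,0],1]
    - [[0,0,0],[0,0,0],1]

```text
clock: 38.9
ee_pos: [445.2, -60.9, 158.2]
eef_rot: [-101.0, 89.9, -101.3]
wrist_force: [-0.3, 0.7, -1.0]
finger_gap: 0.469
```

>>> arm_command:
  commands:
    - [[0,2,0],[0,0,0],1]
    - [[0,3,0],[0,0,0],1]
    - [[0,3.2,0],[0,0,0],1]
    - [[0,3.2,0],[0,0,0],1]
    - [[0,3.2,0],[0,0,0],1]
    - [[0,3.2,0],[0,0,0],1]
    - [[0,3.2,0],[0,0,0],1]
    - [[0,3,0],[0,0,0],1]

```text
clock: 39.57
ee_pos: [443.0, 178.0, 149.5]
eef_rot: [-140.0, 89.1, -141.2]
wrist_force: [1.2, -0.1, -1.0]
finger_gap: 0.468
```

```bash
python3 g.py 445 307 150
```

```text
t 39.57 pos [443.  178.  149.5] gap 0.468 F [ 1.2 -0.1 -1. ]
shift cm [-0.17 12.9  -0.08] turn [-1.2  -0.68  0.56]
```

>>> arm_command:
  commands:
    - [[0,3,0],[-0.4,-0.2,0.2],1]
    - [[0,3,0],[-0.4,-0.2,0.2],1]
    - [[0,2.8,0],[-0.4,-0.2,0.2],1]
    - [[0,2,0],[0,0,0],1]
    - [[0,1,0],[0,0,0],1]
    - [[0,0,0],[0,0,0],1]
    - [[0,0,0],[0,0,0],1]

```text
clock: 40.15
ee_pos: [436.4, 307.0, 140.6]
eef_rot: [-175.4, 89.2, -174.7]
wrist_force: [0.2, -0.5, -1.2]
finger_gap: 0.471
```

```bash
python3 g.py 445 305 70
```

```text
t 40.15 pos [436.4 307.  140.6] gap 0.471 F [ 0.2 -0.5 -1.2]
shift cm [ 7.05 -0.21  0.95] turn [ 0.73 -0.76  0.07]
```

>>> arm_command:
  commands:
    - [[0.5,-0.2,0.9],[0.7,-0.8,0],1]
    - [[1.5,0,0],[0,0,0],1]
    - [[2,0,0],[0,0,0],1]
    - [[2,0,0],[0,0,0],1]
    - [[1,0,0],[0,0,0],1]
    - [[0,0,0],[0,0,0],1]
    - [[0,0,0],[0,0,0],1]

```text
clock: 40.73
ee_pos: [451.9, 290.8, 65.2]
eef_rot: [-62.1, 89.3, -63.0]
wrist_force: [0.8, 0.5, -1.1]
finger_gap: 0.473
```

```bash
python3 g.py 445 305 27
```

```text
t 40.73 pos [451.9 290.8  65.2] gap 0.473 F [ 0.8  0.5 -1.1]
shift cm [ 3.8   1.44 -0.73] turn [-0.94  0.32  0.61]
```

>>> arm_command:
  commands:
    - [[0.2,0.7,-0.4],[-0.5,0.2,0.3],1]
    - [[0.5,0.7,-0.3],[-0.4,0.1,0.3],1]
    - [[0.8,0,0],[0,0,0],1]
    - [[0.4,0,0],[0,0,0],1]
    - [[0,0,0],[0,0,0],1]
    - [[0,0,0],[0,0,0],1]

```text
clock: 41.23
ee_pos: [446.5, 306.9, 47.0]
eef_rot: [41.1, 89.7, 41.0]
wrist_force: [-0.4, -0.2, -0.9]
finger_gap: 0.471
```

```bash
python3 g.py 445 305 27
```

```text
t 41.23 pos [446.5 306.9  47. ] gap 0.471 F [-0.4 -0.2 -0.9]
shift cm [ 2.   -0.2  -0.16] turn [-0.03  0.23 -0.2 ]
```

>>> arm_command:
  commands:
    - [[0.7,0,-0.1],[0,0.2,-0.2],1]
    - [[0.6,0,0],[0,0,0],1]
    - [[0,0,0],[0,0,0],1]
    - [[0,0,0],[0,0,0],1]

```text
clock: 41.57
ee_pos: [445.7, 307.1, 33.0]
eef_rot: [-15.6, 90.0, -15.6]
wrist_force: [0.2, 0.1, -0.4]
finger_gap: 0.471
```

>>> arm_command:
  commands:
    - [[0.3,0,0],[0,0,0],1]
    - [[0,0,0],[0,0,0],1]
    - [[0,0,0],[0,0,0],1]

```text
clock: 41.82
ee_pos: [445.7, 306.9, 29.5]
eef_rot: [-34.1, 90.0, -34.1]
wrist_force: [-0.3, 0.6, -1.0]
finger_gap: 0.473
```

>>> arm_command:
  commands:
    - [[0.3,0,0],[0,0,0],1]
    - [[0,0,0],[0,0,0],1]
    - [[0,0,0],[0,0,0],1]

```text
clock: 42.07
ee_pos: [446.2, 307.2, 26.8]
eef_rot: [6.8, 89.9, 6.7]
wrist_force: [0.2, 0.1, -0.6]
finger_gap: 0.468
```

>>> arm_command:
  commands:
    - [[0.3,0,0],[0,0,0],1]
    - [[0,0,0],[0,0,0],1]

```text
clock: 42.23
ee_pos: [446.4, 307.6, 27.3]
eef_rot: [-24.4, 89.8, -24.5]
wrist_force: [0.0, 0.3, -2.7]
finger_gap: 0.467
```

>>> arm_command:
  commands:
    - [[0,0,0],[0,0,0],-1]
    - [[0,0,0],[0,0,0],-1]
    - [[0,0,0],[0,0,0],-1]
    - [[0,0,0],[0,0,0],-1]
    - [[0,0,0],[0,0,0],-1]
    - [[0,0,0],[0,0,0],-1]
    - [[-1,0,0],[0,0,0],-1]
    - [[-2,0,0],[0,0,0],-1]

```text
clock: 42.9
ee_pos: [444.6, 306.3, 55.4]
eef_rot: [-104.2, 89.7, -104.2]
wrist_force: [0.8, -0.3, 0.4]
finger_gap: 1.004
```

>>> arm_command:
  commands:
    - [[-3,0,0],[0,0,0],-1]
    - [[-3,0,0],[0,0,0],-1]
    - [[-3,0,0],[0,0,0],-1]
    - [[-3,-2,0],[0,0,0],-1]
    - [[-1,-4,0],[0,0,0],-1]
    - [[0,-4,0],[0,0,0],-1]
    - [[0,-4,0],[0,0,0],-1]
    - [[0,-4,0],[0,0,0],-1]

```text
clock: 43.57
ee_pos: [445.2, 133.8, 200.7]
eef_rot: [37.1, 89.4, 38.1]
wrist_force: [0.4, 0.6, 0.0]
finger_gap: 0.998
```

>>> arm_command:
  commands:
    - [[0,-4,0],[0,0,0],-1]
    - [[0,-4,0],[0,0,0],-1]
    - [[0,-3,0],[0,0,0],-1]
    - [[0,-1,0],[0,0,0],-1]
    - [[0,0,0],[0,0,0],-1]
    - [[0,0,0],[0,0,0],-1]
    - [[0,0,0],[0,0,0],-1]

```text
clock: 44.15
ee_pos: [445.4, -1.2, 204.0]
eef_rot: [1.0, 89.4, 1.3]
wrist_force: [1.0, 0.5, -0.3]
finger_gap: 0.997
```

```bash
for p in "446 307 10 90" "543 308 10 90" "510 -364 100 140" "513 -286 50 110" "551 106 30 110" "560 -4 30 80"; do echo $p; python3 near.py $p; done; python3 -c "
from h import *
shot('scene','s7.png')"
```

```text
446 307 10 90
top 387 zmax 70.3 top circle [448.8 308.7] 14.4 mid [448.4 308.6]
scene 485 zmax 71.3 top circle [446.1 308.4] 15.3 mid [446.1 308.4]
543 308 10 90
top 276 zmax 46.3 top circle [544.2 310. ] 18.6 mid [544.1 310.3]
scene 362 zmax 48.1 top circle [541.5 309.6] 19.2 mid [541.5 309.8]
510 -364 100 140
top 225 zmax 126.7 top circle [ 511.5 -363.1] 14.3 mid [ 512.2 -363. ]
scene 254 zmax 127.6 top circle [ 509.8 -363.4] 15.1 mid [ 509.8 -363.6]
513 -286 50 110
top 623 zmax 88.4 top circle [ 516.4 -286.5] 7.7 mid [ 516.7 -286.6]
scene 561 zmax 89.2 top circle [ 513.7 -285.6] 9.0 mid [ 513.3 -286.4]
551 106 30 110
top 311 zmax 94.3 top circle [552.3 106.3] 14.3 mid [552.7 106.4]
scene 549 zmax 95.3 top circle [549.3 106.5] 15.8 mid [549.3 106.3]
560 -4 30 80
top 130 zmax 62.8 top circle [561.4  -3.7] 23.6 mid [561.1  -4.2]
scene 471 zmax 63.0 top circle [558.8  -4.1] 24.9 mid [558.5  -4.2]
```

View pics/s7.png

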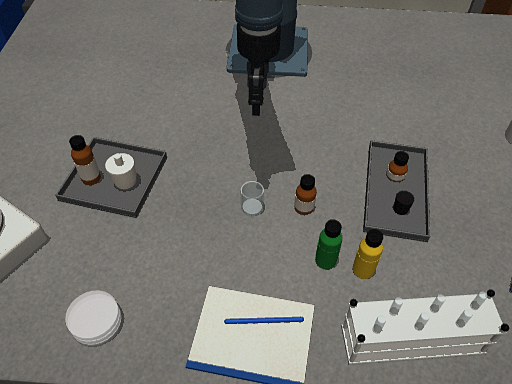

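The final picture shows both kits standing upright: tall bottle (85,160) and lidded crucible (121,170) in the square tray, short bottle (398,167) and stopper (403,203) in the long tray. The beaker (252,198), middle bottle (306,195) and look-alikes haven't moved. I'm handing in.

```bash
python3 -c "
from station import ctrl
print(ctrl.close_job())"
```

```text
the job is handed in; nothing more can be done
None
```

Both kits are made up, and I handed the job in at about 45 s of robot time, with the gripper open and clear of everything.

- **Square tray:** The tall amber bottle stands at about (511, −363) mm. The crucible stands at about (512, −286) mm. The lid is level (slope under 1%), with its knob within about 2 mm of the crucible's centre by the scene camera and about 4 mm by the top camera.
- **Long tray:** The short amber bottle stands at about (447, 308) mm. The stopper stands at about (543, 310) mm on its narrow end.
- **Left in place:** The middle bottle and beaker read within about 2 mm of their first measured positions.

**Disagreements in the checks:**
- **Heights:** They read 1–4 mm above nominal throughout. The top and scene cameras differ by about 2–3 mm in x, which I take as calibration error.
- **Setting down:** The wrist force hardly rose at most set-downs. I judged contact from the height stalling at the expected value instead, and the pictures afterwards agreed.

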